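# Tare the weighing pan, then weigh a spacer ring

## Task

Weigh the thinnest of the three spacer rings on the bench scale. Stand the empty pan on the platter, midway between its sides and lengthwise from front to rear, slide it to the rear until one short end is flush against the upright stop without shoving the stop out of its setting, and let go; then tare: press the round black key well down, firmly but not hard, hold it there for a good second and let it spring back. Only then lay the ring flat in the pan without touching the key again; never push the sprung platter down hard, and leave the other rings where they are.

Things in the scene. Friction and masses are not known exactly. Their poses are not given: they have to be found in the camera images.
- scale: grey bench scale, fixed, 270 x 190 mm. Origin: on the table under it (extent x -130 to +140 mm, y +-95). x points to its rear (stop side), z up. Low front deck, 31 mm high, with dark display and black key (x -130 to -55 mm); raised body behind, 46 mm high. Over the body a steel platter; behind that an upright aluminium stop plate whose top is 89 mm above the table.
- platter_mid (a point): middle of the platter's top face, platter unloaded, 66 mm above the table, at x +15 mm of the scale; axes as the scale's. Platter: flat steel plate 120 (x) x 130 (y) mm, without a rim.
- platter (a joint): how far the platter is pushed down, m: 0 unloaded, 0.010 at its bottom stop. It is sprung: 1 mm per 1.2 N. More than 8 mm (about 10 N) overloads the scale.
- stop_face (a point): middle of the upright stop's front face, 66 mm above the table; axes as the scale's. The face, 100 mm wide along y and 40 high, looks to -x of the scale; it is set 80 to 100 mm behind the scale's origin, so the pan against it overhangs the platter's rear. Only friction holds the stop: it slides when pushed with about 15 N and must not be moved more than 3 mm.
- key_seat (a point): point on the front deck, 31 mm above the table, straight below the middle of the tare key; axes as the scale's. The key is a round black cap 24 mm across that moves straight down. It sits on an adjustable steel stem: its top, released, is somewhere 16 to 29 mm above this point; the exact height is not given.
- tare_key (a joint): how far the tare key is pushed down, m: 0 released, 0.008 at its bottom stop. It is sprung, needing about 1.4 N to start, 8.4 N at 5 mm, 12.6 N at 8 mm, and returns by itself. It counts as pressed beyond 5 mm, held 0.7 s; a push over 20 N harms the scale.
- pan: loose open rectangular weighing pan of bare sheet steel, 120 (x) x 68 (y) x 24 (z) mm, walls and floor 2.5 mm thick, about 0.15 kg. Origin: centre of its underside; both short ends are alike. Can be picked from above across its 68 mm width.
- spacer_ring_2: the thinnest of three loose ground-steel spacer rings, the one to be weighed: 55 mm across, 12 mm high, bore 30 mm, lying flat. Origin: centre of its underside.
- spacer_ring_1: another spacer ring, 60 mm across, 20 mm high, flat on the table; stays where it is. Origin: centre of its underside.
- spacer_ring_3: another spacer ring, 60 mm across, 30 mm high, flat on the table; stays where it is. Origin: centre of its underside.
There are look-alikes about, which are no part of the job. What is shaped like the spacer_ring_2 but blue or purple is not meant.

How it is judged:
By the outcome, as a careful person would: the job done as asked, in the order asked, and still so for the second after the job is handed in, with the robot touching nothing.
It also fails if it takes over 72 s, if anything falls off the work surface, if the arm or the gripper's body presses on something with over 40 N, if the wrist force passes 120 N, or if a joint passes its speed limit or range.

## Robot

A 6-joint arm with a two-finger parallel gripper is mounted at the origin on a cart in front of the work surface, level with it; the furniture and walls round the work are solid. World frame = base frame: x ahead of the robot, y to its left, z up, the work surface at z = 0. Lengths are in m, angles in degrees, forces in N, time in s.
With the tool pointing down it reaches from about 0.25 to 0.725 m from the base axis. Payload 9.7 kg.
Tool frame: the origin (TCP) lies midway between the tips of the shut fingers; the grasp point (between the pads) lies 19 mm behind it; z points along the fingers, y is the line along which they close (so a half turn about z gives the same grasp; the last joint's range is limited). The gripper opens to 85 mm and grips with 20 to 120 N. Pads are 22 mm wide; open, the fingers measure 114 mm over their backs; the gripper's body (76 mm by 85 mm) begins 54 mm behind the grasp point. The pads swing forward as they close: fully open they stand 13 mm farther back than shut.
Start: joints at [0, 4.979, 10.078, 95.1, 0, 90], TCP at [0.55, -0, 0.231] pointing down, gripper open.
Joint ranges: [-179.16, 179.16], [-48.56, 103.87], [-65.8, 70.77], [-126.05, 130.52], [-82.76, 87.17], [-180, 180]. Speed limits (degrees/s): [127.2, 127.2, 147.25, 180, 180, 180].

## Interface

Orientations are given as [roll, pitch, yaw] about the fixed x, y, z axes, in that order (R = Rz(yaw) Ry(pitch) Rx(roll)).
In Python, from workcell import bot gives the robot as it stands. The module is installed in compiled form; this text tells all that it offers.
- The arm moves only by the tool send_rows, never from a script. Its argument "moves" is one flat list of numbers, 7 for each row, row after row: the shift along the world's x, y, z normalised to -1 to 1, where 1 is 0.025 m, then the turn, a rotation vector about the world's x, y, z normalised to -1 to 1, where 1 is 0.15 rad, then the closure, from -1 (fully open) to 1 (shut), so that 0 is half open. A call has 1 to 8 rows; each row shifts and turns the commanded pose from where the row before left it; what a row does not reach is not made up. A row lasts 1/8 s, in which the tool goes at most 62.5 mm and 10.7 degrees, less where a joint would pass 70% of its speed; a pose out of reach is approached as far as the arm can. A call with a number of a shift or a turn outside -1 to 1 is refused whole. A call with a gripper value outside its range is refused whole. The fingers move at their own pace and stop on an object; "squeeze" is the grip in N (left out, the last holds). Time passes only in rows, so rows that do not move let the fingers close. It gives the time, the measured TCP pose, the force, the opening and the grip force at its end, in the units of the state.
- bot.get_obs(): the state, without advancing time (a new reading comes with each control period).
- bot.camera(name): name is "scene" or "side" or "wrist"; returns a dict with "color" (384x512x3 uint8, red, green, blue), "camera_matrix" (3x3 intrinsics, pixels), "R" (3x3) and "t" (3): a world point X has camera coordinates R X + t. Camera axes: x right, y down, z forward; pixel columns grow to the right and rows downward; lengths in m; the calibration is good to about 2 mm. The wrist camera is an equidistant fisheye: a pixel r from the principal point sees the ray r / f radians off the axis. A picture is of the moment at which its call begins. There is no depth.
- bot.job_done(): hands the job in; it is judged then, once.
Trained networks look in the newest picture that a camera, given by its name, has taken for a name from the list of things; names that differ only in an ending like _2 or _b are one class to them, and where a whole thing is asked for, a point or a joint stands for the part that bears it (a point fixed in the world has none). Each returns a list of dicts, best first, with "p" (0 to 1); they miss things now and then, are a little off and sometimes report something else, mostly with a low value. They report only what shows in the picture. A call takes as long as a camera call. They do not tell look-alikes from the thing itself.
- bot.boxes_of(camera, query): "extent" ([left, top, right, bottom] in pixels, round what is visible of it).
- bot.trace(camera, query): "region" (384x512 bool, what is visible of it) and "extent" ([left, top, right, bottom] in pixels, round what is visible of it).
- bot.landmark_of(camera, query): "pixel" ([column, row] in pixels: a listed point, or the origin of a listed thing).
The state is a dict: "time": time; "q": joint angles; "qd": joint speeds; "joint_efforts": joint torques, N m; "ee_pos": TCP position; "tcp_rot": TCP orientation; "wrist_force": force on the tool from outside, world axes, zero at the start; "torque": the same for the moment, N m; "opening": finger opening in m; "grasp_force": force on a finger pad.
Only numpy, scipy, OpenCV 4.12 (cv2) and the standard library are available. Lean on these libraries where they do the work, as an engineer would, in place of code of your own. Each camera call takes 0.05 s, during which the arm holds its last target. There are 200 camera calls.

## Working session

There is one attempt and no reset: what is moved stays moved. The work goes in short steps, Python scripts to look and compute and a tool call to move; the robot and the scene stay as the last step left them, time stands still between calls to the robot, and variables do not carry over. Pictures are saved under pics/ and viewed, at most 13 in all, crops included, and the job is handed in when it is done.

Besides the shell and the picture viewer there is one more tool, called in YAML: its name, and indented under it one key for each argument. send_rows: Moves the arm, as the interface text tells. Its arguments: {"type":"object","properties":{"moves":{"type":"array"},"squeeze":{"type":"number"}},"required":["moves"]}

```bash
mkdir -p pics
cat > h.py <<'E'
import numpy as np, cv2
from workcell import bot
def snap(n):
    c=bot.camera(n); return c
def ray(c,px,fish=False):
    K=c["camera_matrix"];R=np.array(c["R"]);t=np.array(c["t"])
    x=(px[0]-K[0][2])/K[0][0];y=(px[1]-K[1][2])/K[1][1]
    if fish:
        r=np.hypot(x,y);d=np.array([x/r*np.sin(r),y/r*np.sin(r),np.cos(r)]) if r>1e-9 else np.array([0,0,1.])
    else: d=np.array([x,y,1.])
    return -R.T@t, R.T@d
def at(c,px,z,fish=False):
    o,d=ray(c,px,fish); return o+d*(z-o[2])/d[2]
def proj(c,X,fish=False):
    K=c["camera_matrix"];p=np.array(c["R"])@np.array(X)+np.array(c["t"])
    if fish:
        r=np.hypot(p[0],p[1]);th=np.arctan2(r,p[2]);u=p[:2]/max(r,1e-9)*th
    else:u=p[:2]/p[2]
    return np.array([K[0][0]*u[0]+K[0][2],K[1][1]*u[1]+K[1][2]])
E
python3 - <<'E'
from h import *
np.set_printoptions(precision=3,suppress=True)
ims=[]
for n in ["scene","side","wrist"]:
    c=snap(n);f=n=="wrist";im=c["color"][...,::-1].copy()
    print(n,"cam at",-np.array(c["R"]).T@c["t"])
    for q,z in [("platter_mid",.066),("stop_face",.066),("key_seat",.031),("scale",0),("pan",0),("spacer_ring_2",0)]:
        for d in bot.landmark_of(n,q)[:5]:
            if d["p"]>.2: print(q,round(d["p"],2),np.array(d["pixel"]),at(c,d["pixel"],z,f))
    cv2.imwrite(f"pics/{n}0.png",im)
E
```

```text
scene cam at [0.015 1.203 0.913]
platter_mid 0.74 [274.4 132.6] [ 0.593 -0.303  0.066]
stop_face 0.72 [260.6 132.1] [ 0.64  -0.282  0.066]
key_seat 0.74 [308.3 141. ] [ 0.477 -0.362  0.031]
scale 0.69 [278.  152.3] [ 0.565 -0.281  0.   ]
pan 0.93 [258.3 205.9] [ 0.493  0.06  -0.   ]
pan 0.55 [260.7 133.7] [ 0.683 -0.386  0.   ]
spacer_ring_2 0.66 [181.7 265.7] [0.565 0.4   0.   ]
spacer_ring_2 0.64 [256.1 235.3] [0.439 0.194 0.   ]
spacer_ring_2 0.61 [231.1 274.2] [0.432 0.368 0.   ]
spacer_ring_2 0.59 [246.2 181.9] [ 0.585 -0.046  0.   ]
spacer_ring_2 0.47 [211.8 240.6] [ 0.543  0.273 -0.   ]
side cam at [ 0.231 -0.888  0.775]
platter_mid 0.71 [325.8 272.5] [ 0.578 -0.291  0.066]
stop_face 0.77 [352.8 265.3] [ 0.648 -0.289  0.066]
stop_face 0.67 [319.8 291.4] [ 0.543 -0.338  0.066]
scale 0.97 [319.3 290.5] [ 0.571 -0.284 -0.   ]
pan 0.75 [244.9 207.2] [0.49  0.079 0.   ]
spacer_ring_2 0.68 [205.  162.2] [0.427 0.364 0.   ]
spacer_ring_2 0.66 [219.5 185.4] [0.443 0.212 0.   ]
spacer_ring_2 0.53 [286.8 222.9] [ 0.584 -0.026  0.   ]
spacer_ring_2 0.48 [241.2 152.4] [0.564 0.392 0.   ]
spacer_ring_2 0.43 [246.7 168.3] [0.554 0.284 0.   ]
wrist cam at [0.55  0.067 0.375]
stop_face 0.49 [171.3   9.9] [0.459 0.186 0.066]
scale 0.67 [210.3 110.8] [0.492 0.073 0.   ]
pan 0.57 [210.5 112.5] [0.492 0.071 0.   ]
spacer_ring_2 0.98 [171.7   9.3] [0.441 0.213 0.   ]
spacer_ring_2 0.81 [277.8 189. ] [ 0.578 -0.029  0.   ]
```

```bash
python3 -c "
import cv2,numpy as np
a=[cv2.imread(f'pics/{n}0.png') for n in ('scene','side','wrist')]
o=np.zeros((600,800,3),np.uint8)
o[:300,:400]=cv2.resize(a[0],(400,300));o[:300,400:]=cv2.resize(a[1],(400,300));o[300:,:400]=cv2.resize(a[2],(400,300))
cv2.imwrite('pics/all0.png',o)"
```

```text
(no output)
```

View pics/all0.png

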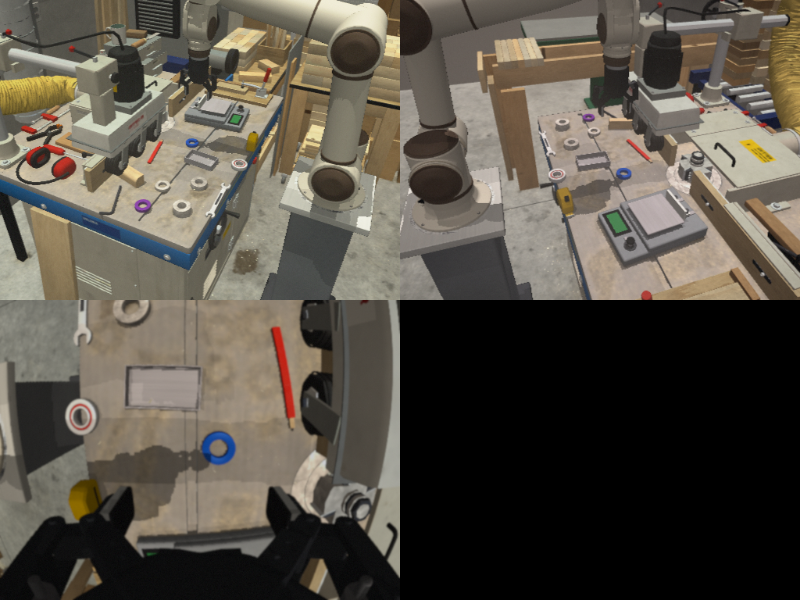

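```bash
python3 -c "
import cv2,numpy as np
a=cv2.imread('pics/scene0.png');b=cv2.imread('pics/side0.png')
o=np.zeros((600,800,3),np.uint8)
o[:300,:400]=cv2.resize(a[220:295,160:260],(400,300),interpolation=2);o[:300,400:]=cv2.resize(b[140:215,180:280],(400,300),interpolation=2)
o[300:,:400]=cv2.resize(a[105:180,230:330],(400,300),interpolation=2);o[300:,400:]=cv2.resize(b[225:345,245:405],(400,300),interpolation=2)
cv2.imwrite('pics/crop1.png',o)"
```

```text
(no output)
```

View pics/crop1.png

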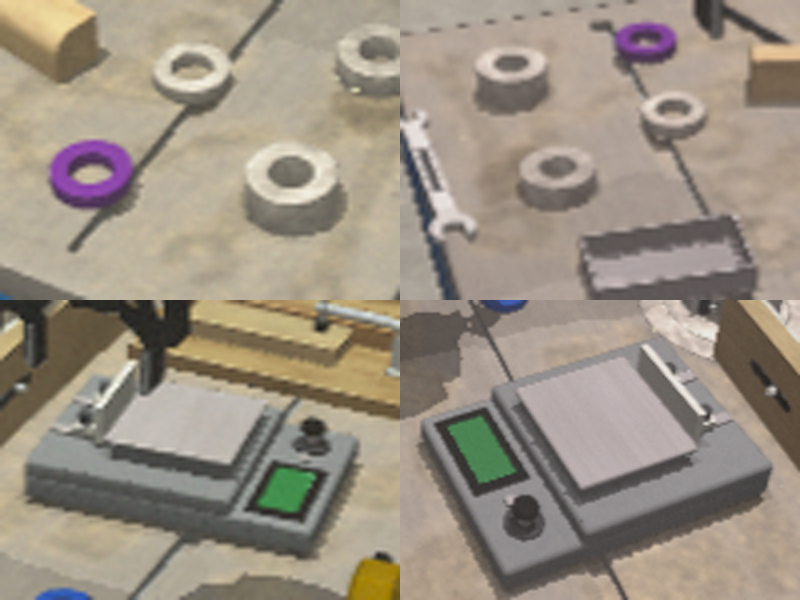

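```bash
cat >> h.py <<'E'
def rect(n,q,z,k=0,c=None):
    c=c or snap(n); f=n=="wrist"; r=bot.trace(n,q)
    out=[]
    for d in r[:3]:
        m=d["region"].astype(np.uint8); cs=max(cv2.findContours(m,0,1)[0],key=cv2.contourArea)[:,0]
        P=np.array([at(c,p,z,f)[:2] for p in cs.astype(float)],np.float32)
        b=cv2.minAreaRect(P*1000); out.append((round(d["p"],2),np.round(b[0],1),np.round(b[1],1),round(b[2],1),cv2.boxPoints(b).round(0).tolist()))
    return out
E
python3 - <<'E'
from h import *
for n,q,z in [("wrist","pan",.024),("scene","platter",.066),("side","platter",.066),("side","scale",.046),("side","pan",.024)]:
    print(n,q)
    for o in rect(n,q,z): print(o)
c=snap("side")
for q in ["key_seat","tare_key","stop_face"]:
    print(q,[(d["p"],d["extent"]) for d in bot.boxes_of("side",q)[:2]])
for n in ["side","scene"]:
    c=snap(n);print([(d["p"],d["pixel"],at(c,d["pixel"],.031)) for d in bot.landmark_of(n,"key_seat")[:3]])
E
```

```text
wrist pan
(0.75, array([491.3,  73. ]), array([ 69.1, 121.9]), 86.5, [[428.0, 42.0], [550.0, 35.0], [554.0, 104.0], [433.0, 111.0]])
scene platter
(0.65, array([ 579.5, -289.9]), array([121.6, 138.7]), 5.5, [[512.0, -227.0], [526.0, -365.0], [647.0, -353.0], [633.0, -215.0]])
side platter
(0.82, array([ 578.3, -290.7]), array([121. , 130.4]), 5.4, [[512.0, -232.0], [524.0, -361.0], [645.0, -350.0], [632.0, -220.0]])
(0.26, array([530.9, 185.6]), array([57.8, 49.7]), 73.2, [[499.0, 165.0], [546.0, 151.0], [563.0, 206.0], [515.0, 220.0]])
side scale
(0.65, array([ 563.2, -302.3]), array([281.2, 211.3]), 5.5, [[413.0, -211.0], [433.0, -421.0], [713.0, -394.0], [693.0, -184.0]])
side pan
(0.88, array([488.3,  54.3]), array([ 99.9, 123.7]), 86.3, [[423.0, 8.0], [547.0, 1.0], [553.0, 100.0], [430.0, 108.0]])
key_seat [(0.6, [248.1, 242.1, 394.3, 339.5])]
tare_key [(0.4, [342.4, 244.1, 372.2, 278.7])]
stop_face [(0.77, [340.0, 245.1, 370.1, 281.5])]
[(0.64, [290.7, 315.2], array([ 0.47113433, -0.35342333,  0.031     ]))]
[(0.62, [305.7, 139.8], array([ 0.48906228, -0.36679791,  0.031     ]))]
```

send_rows:
  moves: [-0.3, 0.37, -0.3, 0, 0, 1, -1, -0.3, 0.37, -0.3, 0, 0, 1, -1, -0.3, 0.37, -0.3, 0, 0, 1, -1, -0.3, 0.37, -0.3, 0, 0, 1, -1, -0.3, 0.37, -0.3, 0, 0, 1, -1, -0.3, 0.37, -0.3, 0, 0, 1, -1, -0.3, 0.37, -0.3, 0, 0, 1, -1, -0.3, 0.37, -0.3, 0, 0, 1, -1]
  squeeze: 25

```text
time: 2.95
ee_pos: [0.4897, 0.0743, 0.1711]
tcp_rot: [180.0, 0.0, 159.0]
wrist_force: [-1.0, -0.2, 0.2]
opening: 0.0857
grasp_force: 0.0
```

send_rows:
  moves: [0, 0, 0, 0, 0, 1, -1, 0, 0, 0, 0, 0, 1, -1, 0, 0, 0, 0, 0, 0.1, -1, 0, 0, 0, 0, 0, 0, -1]

```text
time: 3.45
ee_pos: [0.49, 0.074, 0.1713]
tcp_rot: [180.0, 0.0, 176.6]
wrist_force: [0.5, 0.1, -0.4]
opening: 0.0854
grasp_force: 0.0
```

Run:
```python
from h import *
c=snap("wrist");cv2.imwrite("pics/w1.png",c["color"][...,::-1])
for o in rect("wrist","pan",.024,c=c): print(o)
o=bot.get_obs();print(o)
print(proj(c,o["ee_pos"],True),bot.landmark_of("wrist","pan"))
```

```text
(0.8, array([491.1,  72.7]), array([ 68. , 121.5]), 86.5, [[428.0, 42.0], [550.0, 35.0], [554.0, 103.0], [433.0, 110.0]])
{'time': 3.55, 'q': array([ 8.58172980e+00, -3.28346689e+00, -4.92702430e+00,  8.83521694e+01,
        2.78070868e-05,  1.19072094e+01]), 'qd': array([-0.06072353, -0.00619967,  0.0612498 ,  0.01841334,  0.07402622,
       -0.51548423]), 'joint_efforts': array([ 1.80031825e-02, -4.34234118e+01,  4.70369804e+01,  1.95915549e-03,
        3.27789330e-04,  1.73115986e-02]), 'ee_pos': array([0.4900437 , 0.07395245, 0.17131552]), 'tcp_rot': array([1.79999091e+02, 4.17550036e-03, 1.76674520e+02]), 'wrist_force': array([0.60950662, 0.09799327, 0.74481024]), 'torque': array([-0.01733673, -0.04318713,  0.05954093]), 'grasp_force': 0.0, 'opening': 0.08530573367977905}
[255.45042326 245.12990779] [{'pixel': [255.3, 180.4], 'p': 0.65}]
```

View pics/w1.png

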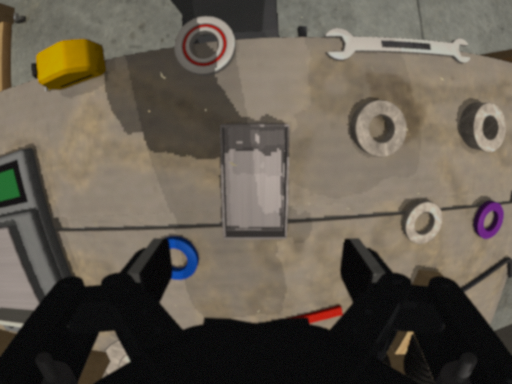

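send_rows:
  moves: [0.04, -0.04, -1, 0, 0, 0, -1, 0, 0, -1, 0, 0, 0, -1, 0, 0, -1, 0, 0, 0, -1, 0, 0, -1, 0, 0, 0, -1, 0, 0, -1, 0, 0, 0, -1, 0, 0, -1, 0, 0, 0, -1, 0, 0, -0.6, 0, 0, 0, -1, 0, 0, -0.2, 0, 0, 0, -1]

```text
time: 4.6
ee_pos: [0.4907, 0.0729, 0.0007]
tcp_rot: [-180.0, -0.1, 176.8]
wrist_force: [-0.3, 0.3, -0.1]
opening: 0.0853
grasp_force: 0.0
```

send_rows:
  moves: [0, 0, 0, 0, 0, 0, 0.3, 0, 0, 0, 0, 0, 0, 0.3, 0, 0, 0, 0, 0, 0, 0.3, 0, 0, 0, 0, 0, 0, 0.3]
  squeeze: 25

```text
time: 5.1
ee_pos: [0.4914, 0.0731, 0.002]
tcp_rot: [180.0, 0.1, 176.8]
wrist_force: [-0.5, -0.3, 4.6]
opening: 0.0673
grasp_force: 30.0
```

send_rows:
  moves: [0, 0, 0.5, 0, 0, 0, 0.3, 0, 0, 1, 0, 0, 0, 0.3, 0, 0, 1, 0, 0, 0, 0.3, 0, 0, 1, 0, 0, 0, 0.3, 0, -0.5, 1, 0, 0, 0, 0.3, 0, -1, 1, 0, 0, 0, 0.3, 0, -1, 1, 0, 0, 0.5, 0.3, 0, -1, 1, 0, 0, 0.53, 0.3]

```text
time: 6.1
ee_pos: [0.4908, -0.0152, 0.1903]
tcp_rot: [-180.0, 0.0, -174.2]
wrist_force: [1.3, 0.5, -1.6]
opening: 0.0678
grasp_force: 29.4
```

send_rows:
  moves: [0, -1, 0.5, 0, 0, 0, 0.3, 0, -1, 0, 0, 0, 0, 0.3, 0, -1, 0, 0, 0, 0, 0.3, 0, -1, 0, 0, 0, 0, 0.3, 0, -1, 0, 0, 0, 0, 0.3, 0, -1, 0, 0, 0, 0, 0.3, 0, -0.5, 0, 0, 0, 0, 0.3, 0, 0, 0, 0, 0, 0, 0.3]

```text
time: 7.1
ee_pos: [0.4909, -0.1773, 0.2015]
tcp_rot: [180.0, -0.0, -174.4]
wrist_force: [0.0, 0.5, -1.5]
opening: 0.0672
grasp_force: 29.4
```

Run:
```python
from h import *
c=snap("wrist");cv2.imwrite("pics/w2.png",c["color"][...,::-1])
o=bot.get_obs();print(o["ee_pos"],o["tcp_rot"],o["wrist_force"],o["opening"],o["q"])
for q,z in [("platter",.066),("scale",.046)]:
  for r in rect("wrist",q,z,c=c):print(q,r)
for q,z in [("platter_mid",.066),("stop_face",.066),("key_seat",.031),("scale",0),("pan",.2)]:
    for d in bot.landmark_of("wrist",q)[:3]:
        print(q,round(d["p"],2),np.array(d["pixel"]),at(c,d["pixel"],z,True))
```

```text
[ 0.49092734 -0.17676866  0.20141628] [ 1.79981573e+02 -4.00962202e-03 -1.74373097e+02] [ 0.57660888  0.05646536 -1.66213646] 0.06728312150030534 [-1.98106218e+01  5.84493636e-01  2.19184893e+00  9.16188912e+01
  1.49184868e-02 -2.54375261e+01]
platter (0.56, array([ 568.7, -300.4]), array([ 96.1, 104.8]), 5.9, [[515.0, -253.0], [526.0, -358.0], [622.0, -348.0], [611.0, -243.0]])
scale (0.65, array([ 532.1, -290.9]), array([195.9, 190.3]), 4.7, [[427.0, -204.0], [442.0, -394.0], [637.0, -378.0], [622.0, -188.0]])
scale (0.2, array([ 666.1, -248.9]), array([27.9, 10.7]), 5.7, [[652.0, -245.0], [653.0, -256.0], [681.0, -253.0], [679.0, -242.0]])
key_seat 0.63 [104.2 156.4] [ 0.48102406 -0.35532674  0.031     ]
scale 0.82 [163.  218.4] [ 5.61165765e-01 -2.89238530e-01 -5.55111512e-17]
pan 0.72 [255.4 244.6] [ 0.49130062 -0.17725925  0.2       ]
```

View pics/w2.png

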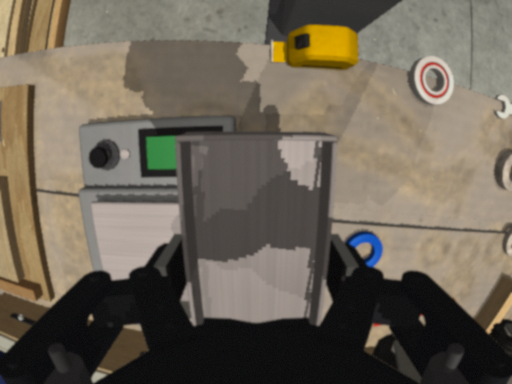

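send_rows:
  moves: [0.58, -0.92, 0, 0, 0, 0, 0.3, 0.58, -0.92, 0, 0, 0, 0, 0.3, 0.58, -0.92, 0, 0, 0, 0, 0.3, 0.58, -0.92, 0, 0, 0, 0, 0.3, 0.58, -0.92, 0, 0, 0, 0, 0.3, 0, 0, -1, 0, 0, 0, 0.3, 0, 0, -1, 0, 0, 0, 0.3, 0, 0, -1, 0, 0, 0, 0.3]

```text
time: 8.5
ee_pos: [0.5635, -0.2918, 0.1253]
tcp_rot: [180.0, -0.0, -174.3]
wrist_force: [-0.5, 0.8, -1.4]
opening: 0.0673
grasp_force: 29.4
```

send_rows:
  moves: [0, 0, -1, 0, 0, 0, 0.3, 0, 0, -0.8, 0, 0, 0, 0.3, 0, 0, 0, 0, 0, 0, 0.3]

```text
time: 8.88
ee_pos: [0.5626, -0.2913, 0.0796]
tcp_rot: [179.9, -0.2, -174.3]
wrist_force: [-1.1, 1.0, -0.7]
opening: 0.0673
grasp_force: 29.4
```

Run:
```python
from h import *
o=bot.get_obs();print(o["ee_pos"],o["tcp_rot"],o["wrist_force"])
ims=[]
for n in ["scene","side"]:
    c=snap(n)
    for d in bot.landmark_of(n,"pan")[:2]: print(n,d,at(c,d["pixel"],.074))
    u,v=proj(c,[.565,-.29,.066]).astype(int)
    ims.append(cv2.resize(c["color"][v-60:v+60,u-80:u+80,::-1],(640,480),interpolation=2)[:, :] if n=="x" else cv2.resize(c["color"][v-60:v+60,u-53:u+53,::-1],(400,453),interpolation=2))
cv2.imwrite("pics/a3.png",np.hstack(ims))
c=snap("wrist");print([(d["p"],at(c,d["pixel"],.031,True)) for d in bot.landmark_of("wrist","key_seat")[:2]])
cv2.imwrite("pics/w3.png",c["color"][...,::-1])
```

```text
[ 0.56262504 -0.29131638  0.07955882] [ 1.79899493e+02 -1.55328291e-01 -1.74330524e+02] [-1.12187864  1.01292853 -0.7069255 ]
scene {'pixel': [283.9, 127.6], 'p': 0.91} [ 0.57101001 -0.34237426  0.074     ]
side {'pixel': [319.8, 269.3], 'p': 0.78} [ 0.56539367 -0.28480699  0.074     ]
[]
```

View pics/a3.png

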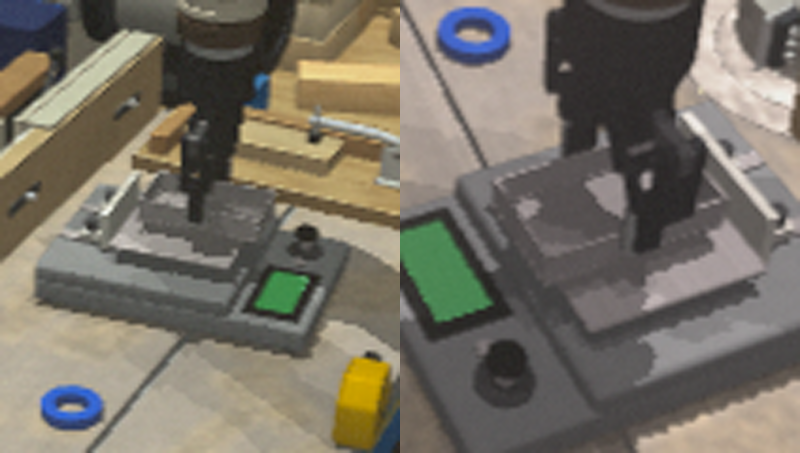

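send_rows:
  moves: [0, 0, -0.3, 0, 0, 0, 0.3, 0, 0, -0.1, 0, 0, 0, 0.3, 0, 0, 0, 0, 0, 0, 0.3]

```text
time: 9.55
ee_pos: [0.5633, -0.2919, 0.0708]
tcp_rot: [180.0, -0.0, -174.3]
wrist_force: [-0.5, -0.1, -2.7]
opening: 0.0673
grasp_force: 29.4
```

send_rows:
  moves: [0, 0, -0.06, 0, 0, 0, 0.3, 0, 0, 0, 0, 0, 0, 0.3, 0, 0, 0, 0, 0, 0, 0.3]

```text
time: 9.93
ee_pos: [0.5635, -0.292, 0.0699]
tcp_rot: [-180.0, 0.0, -174.3]
wrist_force: [0.0, -0.2, -1.2]
opening: 0.0671
grasp_force: 29.4
```

send_rows:
  moves: [0, 0, -0.06, 0, 0, 0, 0.3, 0, 0, 0, 0, 0, 0, 0.3, 0, 0, 0, 0, 0, 0, 0.3]

```text
time: 10.3
ee_pos: [0.5635, -0.292, 0.0683]
tcp_rot: [-180.0, -0.0, -174.3]
wrist_force: [-0.1, -0.2, -0.9]
opening: 0.0675
grasp_force: 29.4
```

send_rows:
  moves: [0, 0, -0.06, 0, 0, 0, 0.3, 0, 0, 0, 0, 0, 0, 0.3, 0, 0, 0, 0, 0, 0, 0.3]

```text
time: 10.68
ee_pos: [0.5636, -0.292, 0.0669]
tcp_rot: [-180.0, 0.0, -174.3]
wrist_force: [0.7, -0.7, 0.8]
opening: 0.0674
grasp_force: 29.6
```

send_rows:
  moves: [0.2, 0.02, 0, 0, 0, 0, 0.3, 0.2, 0.02, 0, 0, 0, 0, 0.3, 0.2, 0.02, 0, 0, 0, 0, 0.3, 0, 0, 0, 0, 0, 0, 0.3]

```text
time: 11.18
ee_pos: [0.5792, -0.2904, 0.0667]
tcp_rot: [-180.0, 0.0, -174.3]
wrist_force: [1.1, -0.5, 0.4]
opening: 0.0673
grasp_force: 29.6
```

Run:
```python
from h import *
o=bot.get_obs();print(o["ee_pos"],o["tcp_rot"],o["wrist_force"])
ims=[]
for n in ["scene","side"]:
    c=snap(n)
    u,v=proj(c,[.6,-.29,.066]).astype(int)
    ims.append(cv2.resize(c["color"][v-40:v+40,u-40:u+40,::-1],(400,400),interpolation=2))
cv2.imwrite("pics/a4.png",np.hstack(ims))
```

```text
[ 0.57921122 -0.29037827  0.06673524] [-1.79997971e+02  3.45268043e-02 -1.74318309e+02] [ 1.05518673 -0.49178502  0.38786825]
```

View pics/a4.png

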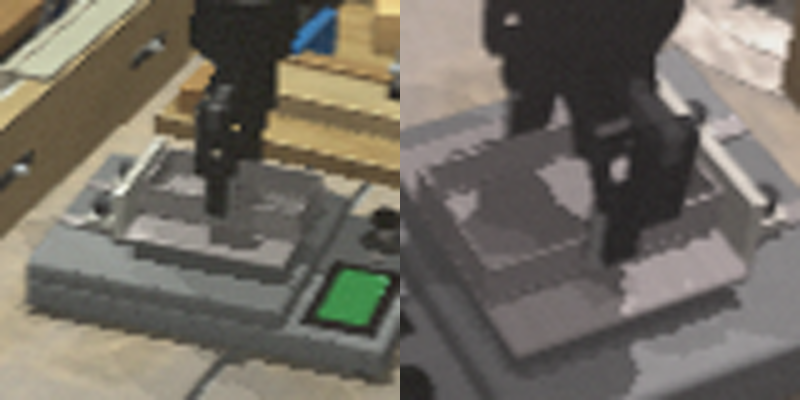

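send_rows:
  moves: [0.06, 0.006, 0, 0, 0, 0, 0.3, 0, 0, 0, 0, 0, 0, 0.3]

```text
time: 11.52
ee_pos: [0.5799, -0.2903, 0.0668]
tcp_rot: [180.0, -0.0, -174.3]
wrist_force: [-1.2, 0.5, 0.0]
opening: 0.0676
grasp_force: 29.6
```

send_rows:
  moves: [0.06, 0.006, 0, 0, 0, 0, 0.3, 0, 0, 0, 0, 0, 0, 0.3]

```text
time: 11.78
ee_pos: [0.5815, -0.2902, 0.0668]
tcp_rot: [-180.0, 0.0, -174.4]
wrist_force: [-0.6, -0.7, 0.0]
opening: 0.0672
grasp_force: 29.6
```

send_rows:
  moves: [0.06, 0.006, 0, 0, 0, 0, 0.3, 0, 0, 0, 0, 0, 0, 0.3]

```text
time: 12.02
ee_pos: [0.5831, -0.29, 0.0667]
tcp_rot: [-180.0, 0.0, -174.3]
wrist_force: [0.1, 0.9, -0.1]
opening: 0.0673
grasp_force: 29.6
```

send_rows:
  moves: [0.06, 0.006, 0, 0, 0, 0, 0.3, 0, 0, 0, 0, 0, 0, 0.3]

```text
time: 12.28
ee_pos: [0.5846, -0.2899, 0.0668]
tcp_rot: [180.0, 0.0, -174.3]
wrist_force: [-0.6, -0.5, 0.1]
opening: 0.0676
grasp_force: 29.6
```

send_rows:
  moves: [0.05, 0.005, 0, 0, 0, 0, 0.3, 0, 0, 0, 0, 0, 0, 0.3]

```text
time: 12.52
ee_pos: [0.5856, -0.2898, 0.0668]
tcp_rot: [180.0, -0.0, -174.4]
wrist_force: [-1.1, 0.1, -0.1]
opening: 0.0674
grasp_force: 29.7
```

send_rows:
  moves: [0.05, 0.005, 0, 0, 0, 0, 0.3, 0, 0, 0, 0, 0, 0, 0.3]

```text
time: 12.78
ee_pos: [0.5857, -0.2897, 0.0667]
tcp_rot: [180.0, -0.2, -174.4]
wrist_force: [-9.2, 0.7, 4.3]
opening: 0.0673
grasp_force: 30.0
```

send_rows:
  moves: [-0.02, -0.002, 0, 0, 0, 0, 0.3, 0, 0, 0, 0, 0, 0, 0.3]

```text
time: 13.02
ee_pos: [0.5857, -0.2897, 0.0668]
tcp_rot: [180.0, -0.1, -174.4]
wrist_force: [-5.9, -0.1, 2.7]
opening: 0.0675
grasp_force: 29.8
```

send_rows:
  moves: [0, 0, 0, 0, 0, 0, -1, 0, 0, 0, 0, 0, 0, -1, 0, 0, 0, 0, 0, 0, -1, 0, 0, 0, 0, 0, 0, -1]

```text
time: 13.52
ee_pos: [0.5866, -0.2897, 0.0668]
tcp_rot: [-180.0, 0.0, -174.3]
wrist_force: [-0.1, 0.2, -0.7]
opening: 0.0854
grasp_force: 0.0
```

send_rows:
  moves: [0, 0, 1, 0, 0, 0, -1, 0, 0, 1, 0, 0, 0, -1, 0, 0, 1, 0, 0, 0, -1, -1, 0, 1, 0, 0, 0, -1, -1, 0, 1, 0, 0, 0, -1, -1, 0, 0, 0, 0, 0, -1, -1, 0, 0, 0, 0, 0, -1, 0, 0, 0, 0, 0, 0, -1]

```text
time: 14.52
ee_pos: [0.4856, -0.2898, 0.1925]
tcp_rot: [-180.0, 0.0, -174.4]
wrist_force: [0.4, -0.1, -0.3]
opening: 0.085
grasp_force: 0.0
```

Run:
```python
from h import *
o=bot.get_obs();print(o["ee_pos"],o["tcp_rot"],o["wrist_force"])
c=snap("wrist");cv2.imwrite("pics/w5.png",c["color"][...,::-1])
for q,z in [("platter",.065),("pan",.089),("scale",.046),("tare_key",.054)]:
  for r in rect("wrist",q,z,c=c)[:1]:print(q,r)
for q,z in [("platter_mid",.065),("stop_face",.066),("key_seat",.031),("scale",0),("pan",.065)]:
    for d in bot.landmark_of("wrist",q)[:2]:
        print(q,round(d["p"],2),np.array(d["pixel"]),at(c,d["pixel"],z,True))
```

```text
[ 0.48557089 -0.28982811  0.19251941] [-1.79966433e+02  4.33520884e-02 -1.74399531e+02] [ 0.41095543 -0.1045855  -0.29403635]
platter (0.92, array([ 578.6, -287. ]), array([119.8, 130.4]), 5.9, [[512.0, -228.0], [526.0, -358.0], [645.0, -346.0], [631.0, -216.0]])
pan (0.79, array([ 570.9, -291.2]), array([107.4,  68.4]), 5.3, [[514.0, -262.0], [521.0, -330.0], [628.0, -320.0], [621.0, -252.0]])
scale (0.93, array([ 554.4, -289.6]), array([244.2, 189.6]), 5.7, [[424.0, -207.0], [442.0, -396.0], [685.0, -372.0], [667.0, -183.0]])
tare_key (0.92, array([ 479.1, -351.8]), array([22. , 23.3]), 4.7, [[467.0, -341.0], [469.0, -364.0], [491.0, -362.0], [489.0, -339.0]])
key_seat 0.71 [197.7 168.9] [ 0.48018968 -0.35188736  0.031     ]
scale 0.76 [249.5 232.3] [ 0.55912694 -0.2903012   0.        ]
pan 0.62 [249.7 281.6] [ 0.58904294 -0.28613093  0.065     ]
```

View pics/w5.png

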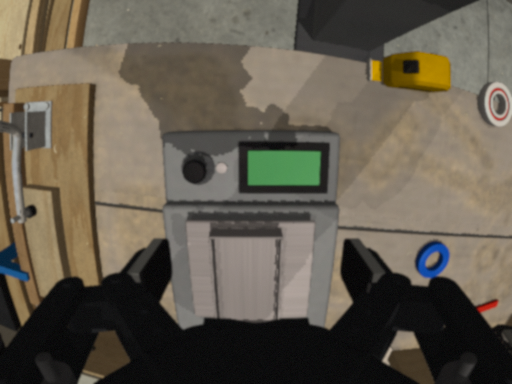

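send_rows:
  moves: [1, 0, 0, 0, 0, 0.035, -1, 1, 0, 0, 0, 0, 0, -1, 1, 0, -1, 0, 0, 0, -1, 0.98, 0, -1, 0, 0, 0, -1, 0, 0, -1, 0, 0, 0, -1, 0, 0, -1, 0, 0, 0, -1, 0, 0, -0.7, 0, 0, 0, -1, 0, 0, -0.28, 0, 0, 0, -1]

```text
time: 16.02
ee_pos: [0.5856, -0.2895, 0.0662]
tcp_rot: [180.0, -0.1, -174.0]
wrist_force: [-0.1, -0.6, 0.0]
opening: 0.0852
grasp_force: 0.0
```

send_rows:
  moves: [0, 0, 0, 0, 0, 0, 0.3, 0, 0, 0, 0, 0, 0, 0.3, 0, 0, 0, 0, 0, 0, 0.3, 0, 0, 0, 0, 0, 0, 0.3]
  squeeze: 20

```text
time: 16.52
ee_pos: [0.5862, -0.2899, 0.0679]
tcp_rot: [-180.0, 0.0, -174.1]
wrist_force: [-1.8, 1.0, 0.1]
opening: 0.0669
grasp_force: 31.1
```

send_rows:
  moves: [-0.06, 0.07, 0, 0, 0, 0, 0.3, 0, 0.07, 0, 0, 0, 0, 0.3, 0, 0, 0, 0, 0, 0, 0.3, 0.03, 0, 0, 0, 0, 0, 0.3, 0, 0, 0, 0, 0, 0, 0.3]

```text
time: 17.15
ee_pos: [0.5851, -0.2861, 0.0672]
tcp_rot: [180.0, -0.0, -174.0]
wrist_force: [-1.8, 0.5, 1.2]
opening: 0.0674
grasp_force: 31.1
```

send_rows:
  moves: [0.03, 0, 0, 0, 0, 0, 0.3, 0, 0, 0, 0, 0, 0, 0.3]

```text
time: 17.4
ee_pos: [0.5858, -0.2861, 0.0672]
tcp_rot: [180.0, -0.0, -174.0]
wrist_force: [-2.8, 0.8, 0.7]
opening: 0.0673
grasp_force: 31.1
```

Nudge to firm contact.

send_rows:
  moves: [0.02, 0.002, 0, 0, 0, 0, 0.3, 0, 0, 0, 0, 0, 0, 0.3]

```text
time: 17.65
ee_pos: [0.5858, -0.2862, 0.0672]
tcp_rot: [180.0, -0.1, -174.1]
wrist_force: [-4.9, 0.3, 2.8]
opening: 0.0667
grasp_force: 31.3
```

send_rows:
  moves: [0, 0, 0, 0, 0, 0, -1, 0, 0, 0, 0, 0, 0, -1, 0, 0, 0, 0, 0, 0, -1, 0, 0, 0.5, 0, 0, 0, -1, 0, 0, 1, 0, 0, 0, -1, 0, 0, 1, 0, 0, 0, -1, 0, 0, 1, 0, 0, 0, -1, -0.24, -0.14, 0.5, 0, 0, 0, -1]

```text
time: 18.65
ee_pos: [0.581, -0.2898, 0.1696]
tcp_rot: [-179.9, 0.1, -174.0]
wrist_force: [-0.6, 0.5, -0.0]
opening: 0.0852
grasp_force: 0.0
```

send_rows:
  moves: [-1, -0.5, 0, 0, 0, 0, -1, -1, -0.5, 0, 0, 0, 0, -1, -1, -0.5, 0, 0, 0, 0, 1, -1, -0.5, 0, 0, 0, 0, 1, 0, -0.5, 0, 0, 0, 0, 1, 0, 0, 0, 0, 0, 0, 1]

```text
time: 19.4
ee_pos: [0.4805, -0.3529, 0.1672]
tcp_rot: [-180.0, 0.0, -174.1]
wrist_force: [0.0, 0.5, 0.1]
opening: 0.0121
grasp_force: 0.0
```

Run:
```python
from h import *
o=bot.get_obs();print(o["ee_pos"],o["tcp_rot"],o["wrist_force"],o["opening"])
c=snap("wrist")
for q,z in [("platter",.065),("pan",.089),("scale",.046),("tare_key",.054)]:
  for r in rect("wrist",q,z,c=c)[:1]:print(q,r)
for d in bot.landmark_of("wrist","key_seat")[:2]:print(d,at(c,d["pixel"],.031,True))
c=snap("side")
m=[d for d in bot.boxes_of("side","tare_key")];print(m[:2])
for z in (.047,.054,.06): print(proj(c,[.480,-.352,z]))
```

```text
[ 0.4805348  -0.35294121  0.1671823 ] [-1.79995016e+02  9.99977561e-03 -1.74112495e+02] [0.0367021  0.47080689 0.09068175] 0.012128339563966344
pan (0.92, array([ 526. , -284.4]), array([25.2, 52.3]), 7.6, [[510.0, -260.0], [517.0, -312.0], [542.0, -309.0], [535.0, -257.0]])
scale (0.58, array([ 528.3, -291.6]), array([196.6, 185.3]), 7.0, [[419.0, -212.0], [442.0, -395.0], [637.0, -372.0], [615.0, -188.0]])
tare_key (0.75, array([ 478.2, -351.4]), array([21.2, 22.3]), 5.8, [[467.0, -341.0], [469.0, -364.0], [490.0, -361.0], [488.0, -339.0]])
{'pixel': [258.0, 184.9], 'p': 0.63} [ 0.48025513 -0.35056202  0.031     ]
[{'extent': [289.7, 305.5, 299.7, 311.9], 'p': 0.42}]
[294.71304406 308.86048176]
[294.88983609 306.72090826]
[295.04266801 304.87130483]
```

send_rows:
  moves: [-0.04, 0.06, -1, 0, 0, 0, 1, 0, 0, -1, 0, 0, 0, 1, 0, 0, -1, 0, 0, 0, 1, 0, 0, -0.8, 0, 0, 0, 1, 0, 0, -0.3, 0, 0, 0, 1, 0, 0, 0, 0, 0, 0, 1]

```text
time: 20.55
ee_pos: [0.4795, -0.3505, 0.0648]
tcp_rot: [180.0, -0.0, -174.0]
wrist_force: [0.4, -0.2, 0.8]
opening: 0.0003
grasp_force: 0.0
```

send_rows:
  moves: [0, 0, -0.08, 0, 0, 0, 1, 0, 0, -0.08, 0, 0, 0, 1, 0, 0, 0, 0, 0, 0, 1]

```text
time: 20.92
ee_pos: [0.4796, -0.3507, 0.061]
tcp_rot: [-180.0, 0.0, -174.0]
wrist_force: [0.1, 0.7, 0.8]
opening: 0.0
grasp_force: 0.0
```

send_rows:
  moves: [0, 0, -0.08, 0, 0, 0, 1, 0, 0, -0.04, 0, 0, 0, 1, 0, 0, 0, 0, 0, 0, 1]

```text
time: 21.3
ee_pos: [0.4794, -0.3506, 0.0577]
tcp_rot: [180.0, -0.0, -174.0]
wrist_force: [0.6, 1.2, -0.3]
opening: -0.0003
grasp_force: 0.0
```

send_rows:
  moves: [0, 0, -0.08, 0, 0, 0, 1, 0, 0, 0, 0, 0, 0, 1]

```text
time: 21.55
ee_pos: [0.4796, -0.3507, 0.0559]
tcp_rot: [-180.0, 0.0, -174.0]
wrist_force: [0.5, 0.2, 1.7]
opening: 0.0001
grasp_force: 0.8
```

send_rows:
  moves: [0, 0, -0.08, 0, 0, 0, 1, 0, 0, 0, 0, 0, 0, 1]

```text
time: 21.8
ee_pos: [0.4796, -0.3507, 0.054]
tcp_rot: [-180.0, 0.0, -174.0]
wrist_force: [-1.1, -0.1, 4.2]
opening: -0.0
grasp_force: 2.1
```

send_rows:
  moves: [0, 0, -0.1, 0, 0, 0, 1, 0, 0, -0.06, 0, 0, 0, 1, 0, 0, 0, 0, 0, 0, 1]

```text
time: 22.18
ee_pos: [0.4797, -0.3508, 0.0506]
tcp_rot: [-180.0, 0.0, -174.0]
wrist_force: [-1.8, 1.5, 8.2]
opening: -0.0002
grasp_force: 4.5
```

send_rows:
  moves: [0, 0, -0.06, 0, 0, 0, 1, 0, 0, 0, 0, 0, 0, 1]

```text
time: 22.42
ee_pos: [0.4797, -0.3508, 0.0494]
tcp_rot: [-180.0, 0.0, -174.0]
wrist_force: [-2.6, 2.9, 10.6]
opening: 0.0001
grasp_force: 5.4
```

send_rows:
  moves: [0, 0, -0.01, 0, 0, 0, 1, 0, 0, 0, 0, 0, 0, 1, 0, 0, 0, 0, 0, 0, 1, 0, 0, 0, 0, 0, 0, 1, 0, 0, 0, 0, 0, 0, 1, 0, 0, 0, 0, 0, 0, 1, 0, 0, 0, 0, 0, 0, 1, 0, 0, 0, 0, 0, 0, 1]

```text
time: 23.42
ee_pos: [0.4797, -0.3508, 0.0492]
tcp_rot: [-180.0, 0.0, -174.0]
wrist_force: [-3.5, 1.5, 11.1]
opening: -0.0
grasp_force: 5.4
```

send_rows:
  moves: [0, 0, 0, 0, 0, 0, 1, 0, 0, 0, 0, 0, 0, 1]

```text
time: 23.68
ee_pos: [0.4797, -0.3508, 0.0493]
tcp_rot: [-180.0, 0.0, -174.0]
wrist_force: [-3.8, 1.7, 10.4]
opening: 0.0001
grasp_force: 5.4
```

send_rows:
  moves: [0, 0, 0.3, 0, 0, 0, 1, 0, 0, 0.7, 0, 0, 0, 1, 0, 0, 1, 0, 0, 0, 1, 0, 0, 1, 0, 0, 0, 1, 0, 0.5, 1, 0, 0, 0, 1, 0, 1, 1, 0, 0, 0, 0, 0, 1, 1, 0, 0, 0, -1, 0, 1, 0.3, 0, 0, 0, -1]

```text
time: 24.68
ee_pos: [0.4798, -0.2626, 0.2079]
tcp_rot: [-179.9, 0.1, -174.1]
wrist_force: [0.3, 1.0, 0.4]
opening: 0.0543
grasp_force: 0.0
```

send_rows:
  moves: [0, 1, 0, 0, 0, 0, -1, 0, 1, 0, 0, 0, 0, -1, 0, 1, 0, 0, 0, 0, -1, 0, 1, 0, 0, 0, 0, -1, 0, 1, 0, 0, 0, 0, -1, 0, 1, 0, 0, 0, 0, -1, 0, 1, 0, 0, 0, 0, -1, 0, 1, 0, 0, 0, 0, -1]

```text
time: 25.68
ee_pos: [0.4793, -0.0623, 0.2061]
tcp_rot: [-180.0, 0.0, -174.0]
wrist_force: [0.5, -0.2, -0.7]
opening: 0.0856
grasp_force: 0.0
```

send_rows:
  moves: [0.2, 1, 0, 0, 0, 0, -1, 0.2, 1, 0, 0, 0, 0, -1, 0.2, 1, 0, 0, 0, 0, -1, 0.2, 1, 0, 0, 0, 0, -1, 0.2, 1, 0, 0, 0, 0, -1, 0.2, 1, 0, 0, 0, 0, -1, 0.2, 1, 0, 0, 0, 0, -1, 0.2, 1, 0, 0, 0, 0, -1]

```text
time: 26.68
ee_pos: [0.5195, 0.1377, 0.2061]
tcp_rot: [-180.0, 0.0, -174.0]
wrist_force: [0.3, -0.4, 0.8]
opening: 0.0854
grasp_force: 0.0
```

send_rows:
  moves: [0.5, 1, 0, 0, 0, 0, -1, 0.5, 1, 0, 0, 0, 0, -1, 0.2, 1, 0, 0, 0, 0, -1, 0, 0.5, 0, 0, 0, 0, -1, 0, 0, 0, 0, 0, 0, -1]

```text
time: 27.3
ee_pos: [0.5491, 0.2249, 0.2055]
tcp_rot: [-180.0, -0.0, -174.0]
wrist_force: [-0.2, -1.0, -0.2]
opening: 0.0852
grasp_force: 0.0
```

Run:
```python
from h import *
o=bot.get_obs();print(o["ee_pos"],o["tcp_rot"],o["wrist_force"],o["opening"],o["q"])
c=snap("wrist");cv2.imwrite("pics/w6.png",c["color"][...,::-1])
for d in bot.trace("wrist","spacer_ring_2")[:6]:
    m=d["region"].astype(np.uint8); cs=max(cv2.findContours(m,0,1)[0],key=cv2.contourArea)[:,0].astype(float)
    P=np.array([at(c,p,.012,True)[:2] for p in cs],np.float32)*1000
    e=cv2.minEnclosingCircle(P); print(round(d["p"],2),np.round(d["extent"]),np.round(e[0],1),round(e[1],1))
```

```text
[0.54910512 0.22490415 0.20549609] [-1.79986926e+02 -2.58754990e-02 -1.73977375e+02] [-0.22227747 -1.04274258 -0.17058387] 0.08521970282346959 [ 2.22757254e+01  1.05932760e+01  1.34438347e+01  9.28790594e+01
 -5.30979820e-03  1.62530990e+01]
0.86 [ 52. 159.  86. 200.] [580.5 -24. ] 31.0
0.8 [273. 157. 325. 205.] [553.4 276.6] 28.9
0.58 [225.  50. 278. 104.] [438.8 209.5] 31.2
0.58 [354.  63. 412. 116.] [430.9 362.6] 37.1
0.56 [370. 178. 410. 216.] [562.9 395.1] 31.1
```

View pics/w6.png

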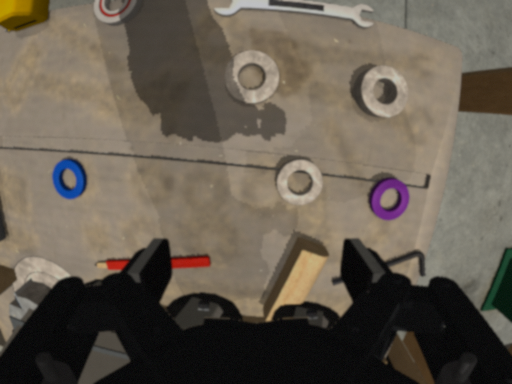

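Run:
```python
from h import *
from scipy.optimize import lsq_linear
w=snap("wrist");s=snap("scene")
for px in [(205,297),(310,308),(300,237),(270,315)]:
    print(px,[at(w,px,z,True).round(3) for z in (0.0,.04,.1)])
c=snap("side");u,v=proj(c,[.58,.28,.04]).astype(int);a=c["color"][v-50:v+50,u-60:u+60,::-1]
u,v=proj(s,[.58,.28,.04]).astype(int);b=s["color"][v-50:v+50,u-60:u+60,::-1]
cv2.imwrite("pics/a7.png",np.hstack([cv2.resize(x,(400,333),interpolation=2) for x in (b,a)]))
```

```text
(205, 297) [array([0.736, 0.171, 0.   ]), array([0.707, 0.176, 0.04 ]), array([0.663, 0.184, 0.1  ])]
(310, 308) [array([0.741, 0.324, 0.   ]), array([0.711, 0.311, 0.04 ]), array([0.667, 0.293, 0.1  ])]
(300, 237) [array([0.628, 0.29 , 0.   ]), array([0.612, 0.281, 0.04 ]), array([0.587, 0.269, 0.1  ])]
(270, 315) [array([0.758, 0.267, 0.   ]), array([0.726, 0.261, 0.04 ]), array([0.679, 0.253, 0.1  ])]
```

View pics/a7.png

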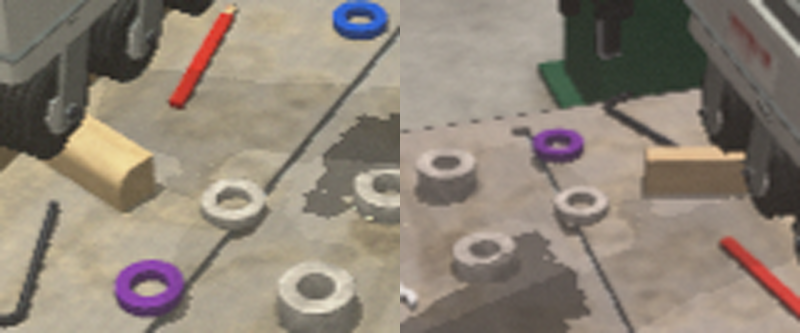

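send_rows:
  moves: [0.1, 1, -0.5, 0, 0, 0, -1, 0.1, 1, -1, 0, 0, 0, -1, 0, 0.08, -1, 0, 0, 0, -1, 0, 0, -1, 0, 0, 0, -1, 0, 0, -1, 0, 0, 0, -1, 0, 0, 0, 0, 0, 0, -1]

```text
time: 28.3
ee_pos: [0.5532, 0.2764, 0.0904]
tcp_rot: [-179.9, -0.2, -174.0]
wrist_force: [-0.9, 0.2, -0.0]
opening: 0.0853
grasp_force: 0.0
```

Run:
```python
from h import *
o=bot.get_obs();print(o["ee_pos"])
c=snap("wrist")
for d in bot.trace("wrist","spacer_ring_2")[:6]:
    m=d["region"].astype(np.uint8); cs=max(cv2.findContours(m,0,1)[0],key=cv2.contourArea)[:,0].astype(float)
    P=np.array([at(c,p,.012,True)[:2] for p in cs],np.float32)*1000
    e=cv2.minEnclosingCircle(P); print(round(d["p"],2),np.round(d["extent"]),np.round(e[0],1),round(e[1],1))
```

```text
[0.55317294 0.27644025 0.09035122]
0.97 [221. 170. 293. 236.] [553.9 277.1] 28.7
0.75 [141.   9. 222.  90.] [439.6 207.8] 33.2
0.71 [362. 196. 420. 252.] [561.2 396.7] 30.7
0.6 [337.  25. 426. 101.] [430.7 362.2] 37.8
0.4 [  0. 187.   5. 209.] [579.6   7.9] 11.5
```

Centred. Down to z≈0.001 and grip.

send_rows:
  moves: [0.03, 0, -1, 0, 0, 0, -1, 0, 0, -1, 0, 0, 0, -1, 0, 0, -1, 0, 0, 0, -1, 0, 0, -0.5, 0, 0, 0, -1, 0, 0, -0.1, 0, 0, 0, -1, 0, 0, 0, 0, 0, 0, -1]

```text
time: 29.15
ee_pos: [0.5558, 0.2767, 0.0041]
tcp_rot: [180.0, 0.1, -174.0]
wrist_force: [0.4, 0.5, -0.2]
opening: 0.0855
grasp_force: 0.0
```

send_rows:
  moves: [0, 0, 0, 0, 0, 0, 0.6, 0, 0, 0, 0, 0, 0, 0.6, 0, 0, 0, 0, 0, 0, 0.6, 0, 0, 0, 0, 0, 0, 0.6, 0, 0, 0, 0, 0, 0, 0.6]
  squeeze: 35

```text
time: 29.78
ee_pos: [0.5557, 0.2766, 0.0043]
tcp_rot: [180.0, 0.1, -174.0]
wrist_force: [0.0, -0.3, 5.4]
opening: 0.0517
grasp_force: 35.6
```

send_rows:
  moves: [0, 0, 0.3, 0, 0, 0, 0.6, 0, 0, 0.7, 0, 0, 0, 0.6, 0, 0, 1, 0, 0, 0, 0.6, 0, 0, 1, 0, 0, 0, 0.6, 0, 0, 0, 0, 0, 0, 0.6]

```text
time: 30.4
ee_pos: [0.5566, 0.277, 0.0813]
tcp_rot: [179.9, 0.3, -174.0]
wrist_force: [0.6, -0.7, -0.6]
opening: 0.0517
grasp_force: 36.7
```

Run:
```python
from h import *
o=bot.get_obs();print(o["ee_pos"],o["wrist_force"],o["opening"],o["grasp_force"])
c=snap("wrist");s=snap("side");e=snap("scene")
P=o["ee_pos"]
out=[c["color"][100:330,120:400,::-1]]
for k,h in ((s,0),(e,0)):
    u,v=proj(k,P).astype(int);out.append(k["color"][v-25:v+25,u-30:u+30,::-1])
cv2.imwrite("pics/a8.png",np.hstack([cv2.resize(x,(266,230),interpolation=2) for x in out]))
```

```text
[0.55657829 0.27700849 0.08126274] [ 0.57311653 -0.68595044 -0.58150308] 0.0516590151203948 36.71061224100413
```

View pics/a8.png

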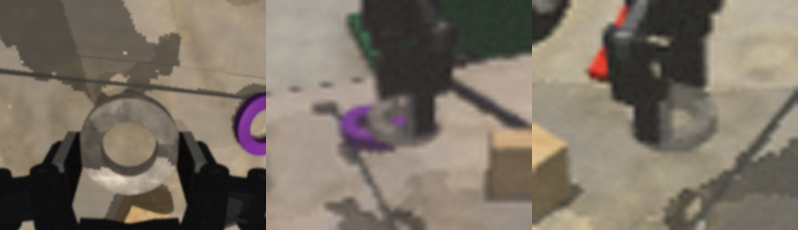

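Run:
```python
from h import *
o=bot.get_obs();print(o["ee_pos"])
for n in ("wrist","side","scene"):
  c=snap(n)
  for d in bot.trace(n,"spacer_ring_2")[:5]:
    m=d["region"].astype(np.uint8); cs=max(cv2.findContours(m,0,1)[0],key=cv2.contourArea)[:,0].astype(float)
    P=np.array([at(c,p,.089,n=="wrist")[:2] for p in cs],np.float32)*1000
    e=cv2.minEnclosingCircle(P); print(n,round(d["p"],2),np.round(d["extent"]),np.round(e[0],1),round(e[1],1))
c=snap("wrist");print(proj(c,o["ee_pos"],True))
cv2.imwrite("pics/w9.png",cv2.resize(c["color"][130:330,130:380,::-1],(750,600),interpolation=2))
```

```text
[0.55495928 0.27618097 0.07735323]
wrist 0.76 [368. 197. 430. 257.] [534.9 349.7] 19.1
wrist 0.72 [134.   0. 223.  85.] [456.9 230.7] 21.3
wrist 0.56 [203. 189. 309. 296.] [550.8 275.9] 28.1
wrist 0.55 [343.  18. 435.  98.] [452.  328.7] 23.8
side 0.78 [277. 214. 294. 226.] [ 542.8 -121.2] 29.5
side 0.74 [199. 153. 215. 169.] [409.5 233.7] 43.5
side 0.56 [212. 178. 229. 192.] [417.4  94. ] 38.2
side 0.51 [234. 148. 246. 157.] [519.1 260.2] 29.5
scene 0.79 [222. 257. 244. 279.] [400.9 424.3] 40.7
scene 0.66 [247. 225. 266. 245.] [404.5 291.2] 35.9
scene 0.53 [210. 212. 217. 226.] [541.6 280.2] 29.4
scene 0.49 [172. 256. 194. 272.] [514.9 468.6] 30.1
scene 0.49 [238. 178. 256. 188.] [528.3  81.4] 28.3
[255.30467868 244.89430558]
```

View pics/w9.png

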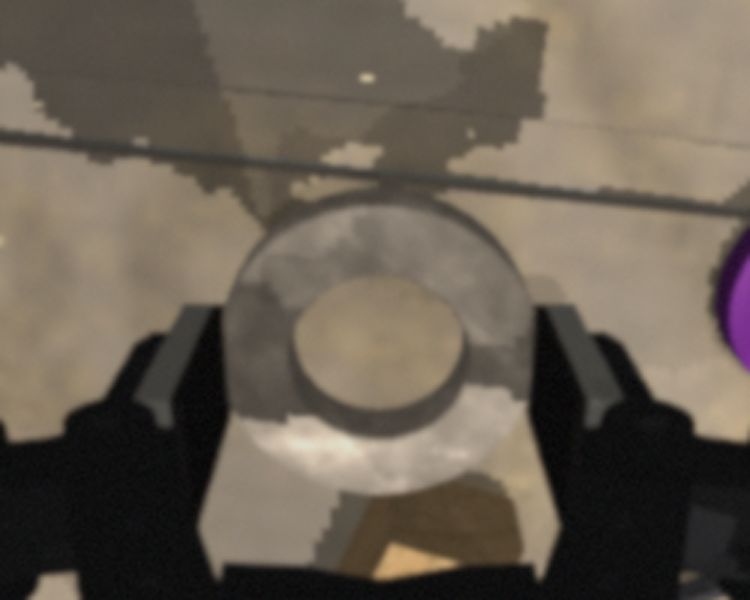

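send_rows:
  moves: [-0.3, 0, 1, 0, 0, 0, 0.6, -0.4, -0.3, 1, 0, 0, 0, 0.6, -0.4, -0.7, 1, 0, 0, -0.5, 0.6, -0.4, -1, 1, 0, 0, -1, 0.6, -0.4, -1, 0.9, 0, 0, -1, 0.6, 0, -1, 0, 0, 0, -1, 0.6, 0, -1, 0, 0, 0, -1, 0.6, 0, -1, 0, 0, 0, -1, 0.6]

```text
time: 31.9
ee_pos: [0.5077, 0.1256, 0.2006]
tcp_rot: [180.0, 0.0, 138.4]
wrist_force: [0.1, -0.5, -1.7]
opening: 0.0522
grasp_force: 36.9
```

send_rows:
  moves: [0, -1, 0, 0, 0, -1, 0.6, 0, -1, 0, 0, 0, -1, 0.6, 0, -1, 0, 0, 0, -1, 0.6, 0, -1, 0, 0, 0, -1, 0.6, 0, -1, 0, 0, 0, -1, 0.6, 0, -1, 0, 0, 0, -0.97, 0.6, 0, -1, 0, 0, 0, 0, 0.6, 0, -1, 0, 0, 0, 0, 0.6]

```text
time: 32.9
ee_pos: [0.5077, -0.0745, 0.2005]
tcp_rot: [180.0, -0.0, 87.4]
wrist_force: [0.6, 0.3, -0.1]
opening: 0.0519
grasp_force: 36.9
```

send_rows:
  moves: [0.4, -1, 0, 0, 0, 0, 0.6, 0.4, -1, 0, 0, 0, 0, 0.6, 0.4, -1, 0, 0, 0, 0, 0.6, 0.4, -1, 0, 0, 0, 0, 0.6, 0.4, -1, 0, 0, 0, 0, 0.6, 0.4, 0, 0, 0, 0, 0, 0.6, 0, 0, 0, 0, 0, 0, 0.6]

```text
time: 33.78
ee_pos: [0.5681, -0.1982, 0.2001]
tcp_rot: [-180.0, -0.0, 87.4]
wrist_force: [0.1, 0.6, -1.1]
opening: 0.052
grasp_force: 36.9
```

```bash
cat > m.py <<'E'
from h import *
o=bot.get_obs();print(o["time"],o["ee_pos"],o["tcp_rot"],o["wrist_force"],o["opening"],o["q"])
c=snap("wrist");cv2.imwrite("pics/w10.png",c["color"][...,::-1])
zr=o["ee_pos"][2]-.0043+.012
for q,z in [("pan",.089),("platter",.065),("scale",.046)]:
  for r in rect("wrist",q,z,c=c)[:2]:print(q,r)
for d in bot.trace("wrist","spacer_ring_2")[:3]:
    m=d["region"].astype(np.uint8); cs=max(cv2.findContours(m,0,1)[0],key=cv2.contourArea)[:,0].astype(float)
    P=np.array([at(c,p,zr,True)[:2] for p in cs],np.float32)*1000
    e=cv2.minEnclosingCircle(P); print("ring",round(d["p"],2),np.round(d["extent"]),np.round(e[0],1),round(e[1],1))
E
python3 m.py
```

```text
33.775 [ 0.56806033 -0.1982457   0.20006286] [-1.79961951e+02 -2.53283677e-02  8.73862406e+01] [ 0.09866137  0.56505436 -1.07084314] 0.05196236526762134 [-1.92446637e+01  1.16978273e+01  1.41193975e+01  9.24652769e+01
  1.33789304e-02  7.33690822e+01]
pan (0.66, array([ 573.2, -302.2]), array([93.8, 40.8]), 6.8, [[524.0, -288.0], [529.0, -328.0], [622.0, -317.0], [617.0, -276.0]])
platter (0.79, array([ 577.3, -345.2]), array([104.5,  15.6]), 4.7, [[525.0, -342.0], [526.0, -357.0], [630.0, -349.0], [629.0, -333.0]])
scale (0.73, array([ 570.6, -257.3]), array([261.2, 145.5]), 4.4, [[435.0, -195.0], [446.0, -340.0], [706.0, -320.0], [695.0, -175.0]])
ring 0.75 [234.   3. 283.  48.] [574.8 -88.6] 11.6
ring 0.73 [201. 191. 308. 293.] [ 568.2 -196.2] 28.8
ring 0.36 [206. 200. 324. 316.] [ 574.2 -235.1] 25.4
```

send_rows:
  moves: [0.18, -0.9, 0, 0, 0, 0.5, 0.6, 0.18, -0.9, 0, 0, 0, 0.5, 0.6, 0.18, -0.9, 0, 0, 0, 0, 0.6, 0.18, -0.9, -0.5, 0, 0, 0, 0.6, 0, 0, -1, 0, 0, 0, 0.6, 0, 0, -1, 0, 0, 0, 0.6, 0, 0, 0, 0, 0, 0, 0.6]

```text
time: 34.9
ee_pos: [0.5846, -0.2883, 0.1352]
tcp_rot: [-179.8, -0.1, 96.0]
wrist_force: [-0.5, 0.1, -0.5]
opening: 0.0518
grasp_force: 36.9
```

```bash
python3 m.py
```

```text
34.9 [ 0.58455293 -0.28826162  0.13521258] [-1.79784335e+02 -1.36121609e-01  9.59652937e+01] [-0.53255482  0.06659769 -0.49121877] 0.051812210030907954 [-2.62494563e+01  1.85515748e+01  1.52583824e+01  8.69618376e+01
  1.96164654e-04  5.77849934e+01]
pan (0.58, array([ 584.8, -278.4]), array([119.7,  61. ]), 4.9, [[523.0, -253.0], [528.0, -314.0], [647.0, -304.0], [642.0, -243.0]])
platter (0.98, array([ 574.8, -237.3]), array([119.5,  32.5]), 6.2, [[514.0, -228.0], [517.0, -260.0], [636.0, -247.0], [632.0, -215.0]])
scale (0.89, array([ 573.3, -279.8]), array([260.5, 175.8]), 6.0, [[435.0, -206.0], [453.0, -381.0], [712.0, -354.0], [694.0, -179.0]])
ring 0.97 [204. 194. 308. 295.] [ 584.5 -286.1] 28.7
ring 0.55 [120. 244. 147. 268.] [ 518.  -299.8] 8.3
```

View pics/w10.png

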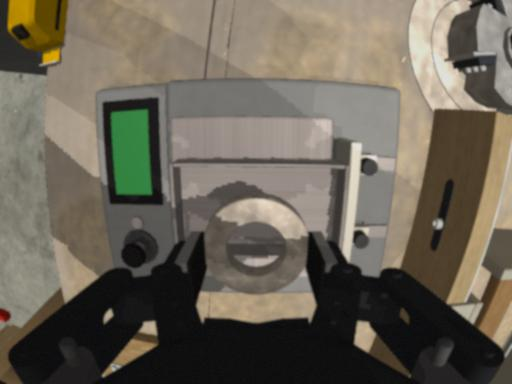

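Run:
```python
from h import *
o=bot.get_obs()
c=snap("wrist");g=cv2.cvtColor(c["color"],cv2.COLOR_RGB2GRAY).astype(float)
for u in (200,240,300):
    col=g[:,u-3:u+4].mean(1); print(u,[(v,int(col[v])) for v in range(112,172)if abs(col[v+1]-col[v-1])>6])
for u,v in [(240,160),(240,163),(240,166)]: print(v,at(c,(u,v),.0888,True)*1000)
print(at(c,(240,117),.0648,True)*1000,o["ee_pos"])
```

```text
200 [(115, 113), (116, 124), (117, 135), (118, 140), (154, 135), (155, 126), (156, 106), (157, 86), (158, 73), (159, 72), (160, 91), (161, 121), (162, 137), (163, 133), (165, 135)]
240 [(114, 113), (115, 125), (116, 136), (117, 144), (153, 145), (154, 139), (155, 123), (156, 99), (157, 79), (158, 71), (159, 71), (160, 88), (161, 120), (162, 138), (165, 139)]
300 [(115, 118), (116, 127), (117, 140), (118, 150), (154, 149), (155, 136), (156, 111), (157, 88), (158, 76), (160, 71), (161, 92), (162, 124), (163, 138), (165, 141)]
160 [ 571.61791597 -252.77685179   88.8       ]
163 [ 571.805491   -254.78150625   88.8       ]
166 [ 571.9929864  -256.79295642   88.8       ]
[ 567.67828926 -224.88714109   64.8       ] [ 0.58623504 -0.28883781  0.13940266]
```

send_rows:
  moves: [0, 0, -0.8, 0, 0, 0, 0.6, 0, 0, -0.8, 0, 0, 0, 0.6, 0, 0, -0.6, 0, 0, 0, 0.6, 0, 0, -0.25, 0, 0, 0, 0.6, 0, 0, 0, 0, 0, 0, 0.6, 0, 0, 0, 0, 0, 0, 0.6]

```text
time: 35.95
ee_pos: [0.5861, -0.2888, 0.0777]
tcp_rot: [179.9, 0.0, 96.0]
wrist_force: [-0.4, 0.3, -0.7]
opening: 0.0519
grasp_force: 36.9
```

send_rows:
  moves: [0, 0, -0.06, 0, 0, 0, 0.6, 0, 0, 0, 0, 0, 0, 0.6, 0, 0, 0, 0, 0, 0, 0.6]

```text
time: 36.33
ee_pos: [0.5858, -0.2887, 0.0754]
tcp_rot: [180.0, 0.0, 96.0]
wrist_force: [0.1, -0.6, -1.4]
opening: 0.0519
grasp_force: 36.9
```

send_rows:
  moves: [0, 0, -0.08, 0, 0, 0, 0.6, 0, 0, 0, 0, 0, 0, 0.6, 0, 0, 0, 0, 0, 0, 0.6]

```text
time: 36.7
ee_pos: [0.5857, -0.2886, 0.0732]
tcp_rot: [-180.0, -0.0, 96.0]
wrist_force: [0.2, 0.9, -1.3]
opening: 0.0519
grasp_force: 36.9
```

send_rows:
  moves: [0, 0, -0.06, 0, 0, 0, 0.6, 0, 0, 0, 0, 0, 0, 0.6, 0, 0, 0, 0, 0, 0, 0.6]

```text
time: 37.08
ee_pos: [0.5857, -0.2887, 0.0718]
tcp_rot: [180.0, 0.0, 96.0]
wrist_force: [0.4, -0.5, -0.2]
opening: 0.0523
grasp_force: 37.0
```

send_rows:
  moves: [0, 0, -0.03, 0, 0, 0, 0.6, 0, 0, 0, 0, 0, 0, -0.42, 0, 0, 0, 0, 0, 0, -0.42, 0, 0, 0, 0, 0, 0, -0.42]

```text
time: 37.58
ee_pos: [0.5858, -0.2887, 0.0711]
tcp_rot: [180.0, 0.0, 96.0]
wrist_force: [0.2, 0.0, -1.0]
opening: 0.0605
grasp_force: 0.0
```

send_rows:
  moves: [0, 0, 0.1, 0, 0, 0, -0.42, 0, 0, 0.4, 0, 0, 0, -0.42, 0, 0, 1, 0, 0, 0, -0.42, 0, 0, 1, 0, 0, 0, -0.42, 0, 1, 1, 0, 0, 0, -0.42, 0, 1, 1, 0, 0, 0, -0.42, -0.6, 1, 0.5, 0, 0, 0, -0.42, 0, 0, 0, 0, 0, 0, -0.42]

```text
time: 38.58
ee_pos: [0.571, -0.2126, 0.1987]
tcp_rot: [179.8, 0.1, 96.1]
wrist_force: [0.2, 0.1, -0.1]
opening: 0.0603
grasp_force: 0.0
```

```bash
python3 m.py
python3 - <<'E'
from h import *
s=snap("side");e=snap("scene");w=cv2.imread("pics/w10.png");out=[w]
for k in (s,e):
    u,v=proj(k,[.58,-.29,.066]).astype(int);out.append(k["color"][v-45:v+45,u-60:u+60,::-1])
cv2.imwrite("pics/a11.png",np.hstack([cv2.resize(x,(266,200),interpolation=2) if 0 else cv2.resize(x,(400,300),interpolation=2) for x in out[:1]]+[np.vstack([cv2.resize(x,(400,300)) for x in out[1:]])[:300]]) if 0 else np.vstack([np.hstack([cv2.resize(out[1],(400,300)),cv2.resize(out[2],(400,300))]),np.hstack([cv2.resize(w,(400,300)),np.zeros((300,400,3),np.uint8)])]))
E
```

```text
38.575 [ 0.57095254 -0.21262453  0.19873452] [1.79819070e+02 8.17803194e-02 9.60590660e+01] [ 0.1706493   0.12508476 -0.08976505] 0.06028553801732652 [-2.04289993e+01  1.25033283e+01  1.49146199e+01  9.22128798e+01
  7.50128027e-03  6.35118186e+01]
pan (0.63, array([ 584.2, -281.3]), array([119.2,  78.7]), 6.6, [[521.0, -249.0], [530.0, -327.0], [648.0, -314.0], [639.0, -235.0]])
platter (0.72, array([ 573.9, -237.1]), array([119.2,  36.8]), 8.6, [[512.0, -228.0], [518.0, -264.0], [636.0, -246.0], [630.0, -210.0]])
scale (0.82, array([ 572.3, -284.4]), array([261.6, 195.9]), 5.3, [[433.0, -199.0], [451.0, -394.0], [712.0, -370.0], [693.0, -175.0]])
ring 0.91 [234. 236. 290. 287.] [ 573.9 -218. ] 15.2
ring 0.75 [258.   0. 305.  37.] [569.9 -97.4] 11.7
```

View pics/a11.png

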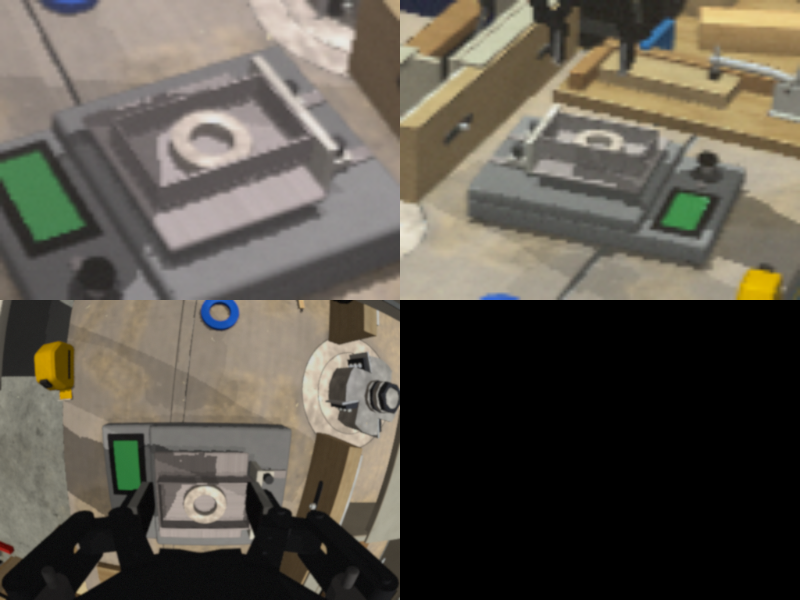

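The ring lies flat in the pan, which is flush with the stop, and the gripper is clear. I'm handing the job in.

```bash
python3 -c "
from workcell import bot
print(bot.job_done())"
```

```text
the job is handed in; nothing more can be done
None
```

I handed the job in at about 39 s: the thinnest ring lies flat in the pan, the pan's rear end is flush against the stop, and I tared the scale before laying the ring in; I don't have the judge's result.

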